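# Clamp a jar in the jar holder to the spring mark

## Task

Stand the spice jar upright on the rubber pad of the jar holder, between the sprung jaw and the V block, setting it down gently, and let go of it. Then turn the holder's knob clockwise until the jaw clamps the jar into the V and the pointer on the jaw stands at the full-width set line of the scale; never let it go as far as the two short dashes beyond, which is too hard for the glass. Move the jaw with the knob only, leave the neighbouring things where they are, and end with your hand off everything.

Things in the scene. Friction and masses are not known exactly. Their poses are not given: they have to be found in the camera images.
- jar: glass spice jar with a dark screw cap: body 42 mm across, cap 44 mm across, 105 mm tall, 0.08 to 0.16 kg, standing upright, loose. Origin at the centre of its underside, z up its axis. Grip it round the cap or just below, 85 to 95 mm above its underside, so that the fingers stay above the jaw and V block
- holder: jar holder, fixed: plate 262 x 110 x 12 mm carrying, along its own x: grey gear housing with the black knob on top (x = -85 mm), sliding aluminium carriage with white scale plate, sprung grey jaw, rubber pad, V block. Origin under the plate's centre; x points from knob to V block, y across, z up. Jaw, scale and V block end 61 mm above the table, the housing 60 mm, the knob 95 mm
- holder_bed: black springy rubber pad, 52 x 50 x 8 mm, on the holder's plate between jaw and V block, on which the jar stands. Its top is 20 mm above the table and gives 1 mm for each 5 N of press, up to 6 mm. Origin at the centre of its underside, 12 mm above the table
- seat (a point): point on the pad's top, 20 mm above the table, where the centre of the jar's underside is once the jar is home in the V. The V plates touch the jar there, so set it down 4 to 5 mm short of it (towards the jaw, holder -x); the jaw then pushes it home. Axes as the holder's
- jaw_face (a point): on the flat jaw face that presses on the jar (face 56 mm wide, from 22 to 59 mm above the table), mid-width near its top. The jaw advances along the holder's +x. At the start it is 29 to 36 mm from the seat along x, that is 8 to 15 mm short of a jar that is home. Axes as the holder's
- knob_grip (a point): on the knob's axis, 82.5 mm above the table, at grip height. Black knob: upright bar 46 x 14 x 26 mm on a round skirt of 24 mm radius (top at 70 mm); x along the bar, y across it, z up. Clockwise from above advances the carriage, 12 mm a radian. Loose on its spindle: 0 to 0.6 rad of free play at the start and at each reversal. Turning takes 0.2 to 0.4 N m; it stays where left
- jaw (a joint): spring deflection: how far the jaw has been pushed back towards its carriage, in m; 0 with nothing clamped, 0.012 when the pointer is at the set line, 0.018 at the short dashes. The spring pushes 1 N for each mm. In all 1.6 to 2.9 rad of turning are needed from the start, so the knob must be regrasped
- pointer_tip (a point): tip of the thin steel pointer fixed on the jaw, lying over the white scale plate; it moves along the holder's -x relative to the plate as the spring is deflected. Axes as the holder's
- set_line (a point): middle of the set line, a dark line across the full width of the white scale plate (44 mm wide) on the carriage; 12 mm behind the pointer tip along the holder's x at the start. 6 mm beyond it, further from the jar, two short dashes mark the limit. Axes as the holder's
- carriage: sliding aluminium block (22 x 60 x 40 mm) that carries the scale plate and, on springs, the jaw; driven by the knob. Its origin moves with it along the holder's x
- dropper: small bottle with dropper top, 34 mm in diameter, 102 mm tall, loose bystander; origin at the centre of its underside
- glass: shot glass, 65 mm in diameter, 71 mm tall, loose bystander; origin at the centre of its underside
- pitcher: steel milk pitcher with a handle, 71 x 100 x 81 mm, loose bystander; origin at the centre of its underside
Mind the look-alikes: they are no part of the job. What is shaped like the jar but red is not meant.

How it is judged (in metres and radians):
On the way:
1. the jar stands upright on the rubber pad between jaw and V block, released, the spring not yet loaded (horizontal distance between jar and seat below 0.014 m and contact force between jar and holder_bed above 0.2 N and contact force between the fingers and jar below 0.1 N and angle between jar's own z axis and vertical below 0.1 rad and value of joint jaw below 0.003 m), for 0.2 s.
At the end, for the whole second after the job is handed in: the jar stands upright (within 0.08 rad) on the pad (within 4 mm), home in the V block (within 5 mm of the seat), clamped by the jaw with the pointer within 1.8 mm of the set line (spring deflection 10.2 to 13.8 mm), at rest (value of joint jaw between 0.0102 and 0.0138 m and horizontal distance between jar and seat below 0.005 m and z of jar in the frame of seat below 0.004 m and angle between jar's own z axis and vertical below 0.08 rad and contact force between jaw and jar above 6 N and linear speed of jar below 0.02 m/s); the robot touches nothing.
It fails at once if the jar is squeezed too hard: the pointer reaches the short dashes (spring deflection over 17.5 mm) (value of joint jaw above 0.0175 m).
It fails at once if the jar is pressed down hard: more than 20 N on the rubber pad (contact force between jar and holder_bed above 20 N).
It fails at once if the jaw or its carriage is pushed by the robot (more than 5 N) instead of being moved with the knob (contact force between any of the fingers, the arm and carriage above 5 N).
It fails at once if a bystander (dropper bottle, shot glass, pitcher) is moved by more than 30 mm (distance of any of dropper, glass, pitcher from where it was at the start of the episode above 0.03 m).
It also fails if it takes over 54 s, if anything falls off the work surface, if the arm or the gripper's body presses on something with over 40 N, if the wrist force passes 120 N, or if a joint passes its speed limit or range.

## Robot

A 6-joint arm with a two-finger parallel gripper is mounted at the origin on a cart in front of the work surface, level with it; the furniture and walls round the work are solid. World frame = base frame: x ahead of the robot, y to its left, z up, the work surface at z = 0. Lengths are in mm, angles in rad, forces in N, time in s.
With the tool pointing down it reaches from about 275 to 725 mm from the base axis. Payload 15.9 kg.
Tool frame: the origin (TCP) lies midway between the tips of the shut fingers; the grasp point (between the pads) lies grasp_offset behind it (grasp_offset is the distance from the TCP to the grasp point, in mm); z points along the fingers, y is the line along which they close (so a half turn about z gives the same grasp; the last joint's range is limited). The gripper opens to 85 mm and grips with 20 to 120 N. Pads are 22 mm wide; open, the fingers measure 114 mm over their backs; the gripper's body (76 mm by 85 mm) begins 54 mm behind the grasp point. The pads swing forward as they close: fully open they stand 13 mm farther back than shut.
Start: joints at [1.177, 0.213, -0.034, 1.323, 0, 1.571], TCP at [191.843, 461.716, 231.306] pointing down, gripper open.
Joint ranges: [-2.98, 2.98], [-0.74, 1.72], [-1.14, 1.35], [-2.1, 2.04], [-1.57, 1.44], [-3.14, 3.14]. Speed limits (rad/s): [1.89, 1.89, 2.39, 2.57, 3.14, 3.14].

## Interface

Orientations are given as a rotation vector (axis times angle).
In Python, from cell import sense, snapshot, get_calibration, sign_off, spot_in, masks_of, pinpoint, grasp_offset gives the robot as it stands.
- The arm moves only by the tool arm_command, never from a script. Its argument "increments" is a list of rows, each a list of 7 numbers: the shift along the world's x, y, z in mm, then the turn, a rotation vector about the world's x, y, z in rad, then the opening, from -1 (shut) to 1 (fully open). In form: [[x, y, z, wx, wy, wz, jaw], ...]. A call has 1 to 10 rows; each row shifts and turns the commanded pose from where the row before left it; what a row does not reach is not made up. A row lasts 1/12 s, in which the tool goes at most 41.7 mm and 7.16 degrees, less where a joint would pass 70% of its speed; a pose out of reach is approached as far as the arm can. A call with a gripper value outside its range is refused whole. The fingers move at their own pace and stop on an object; "force" is the grip in N (left out, the last holds). Time passes only in rows, so rows that do not move let the fingers close. It gives the time, the measured TCP pose, the force, the opening and the grip force at its end, in the units of the state.
- sense(): the state, without advancing time (a new reading comes with each control period).
- snapshot(name): name is "side" or "top" or "wrist"; returns (picture, depth): 420x560x3 uint8, red, green, blue; 420x560 float32, mm along the optical axis (not along the pixel's ray), 0 where there is no reading.
- get_calibration(name): a dict with "vertical_fov" (degrees; the focal length in pixels is half the picture's height over the tangent of half this angle, whatever the lens; pixels are square), "cx", "cy" (the principal point, pixels), "k1" (the pictures are not rectified: a ray, as slopes to the right and down, at radius r is drawn at 1 + k1 r^2 times it, then the intrinsics apply), "rvec" (rotation vector, rad) and "tvec" (3), from world to camera coordinates, as OpenCV has them. Camera axes: x right, y down, z forward; pixel columns grow to the right and rows downward; lengths in mm; the calibration is good to about 2 mm. A picture is of the moment at which its call begins: read the wrist's pose just before it. get_calibration takes no time and is no camera call; for the wrist camera it gives the pose at the moment of the call.
- sign_off(): hands the job in; it is judged then, once.
Trained networks look in the newest picture that a camera, given by its name, has taken for a name from the list of things; names that differ only in an ending like _2 or _b are one class to them, and where a whole thing is asked for, a point or a joint stands for the part that bears it (a point fixed in the world has none). Each returns a list of dicts, best first, with "confidence" (0 to 1); they miss things now and then, are a little off and sometimes report something else, mostly with a low value. They report only what shows in the picture. A call takes as long as a camera call. They do not tell look-alikes from the thing itself.
- spot_in(query, camera): "position" ([column, row] in pixels, amid what is visible of it).
- masks_of(query, camera): "mask" (420x560 bool, what is visible of it) and "position" ([column, row] in pixels, amid what is visible of it).
- pinpoint(query, camera): "position" ([column, row] in pixels: a listed point, or the origin of a listed thing).
The state is a dict: "time": time; "joints": joint angles; "qd": joint speeds; "joint_torque": joint torques, N m; "ee_pos": TCP position; "ee_rot": TCP orientation; "ft_force": force on the tool from outside, world axes, zero at the start; "ft_torque": the same for the moment, N m; "finger_gap": finger opening in mm; "gripper_force": force on a finger pad.
Only numpy, scipy, OpenCV 4.12 (cv2) and the standard library are available. Lean on these libraries where they do the work, as an engineer would, in place of code of your own. Each camera call takes 0.05 s, during which the arm holds its last target. There are 200 camera calls.

## Working session

There is one attempt and no reset: what is moved stays moved. The work goes in short steps, Python scripts to look and compute and a tool call to move; the robot and the scene stay as the last step left them, time stands still between calls to the robot, and variables do not carry over. Pictures are saved under pics/ and viewed, at most 11 in all, crops included, and the job is handed in when it is done.

Besides the shell and the picture viewer there is one more tool, called after "Call:" in YAML: its name, and indented under it one key for each argument. arm_command: Moves the arm, as the interface text tells. Its arguments: {"type":"object","properties":{"increments":{"type":"array"},"force":{"type":"number"}},"required":["increments"]}

```bash
mkdir -p pics; cat > h.py <<'E'
import numpy as np, cv2
from cell import *
def cal(n):
    c=get_calibration(n); R=cv2.Rodrigues(np.array(c["rvec"],float))[0]; t=np.array(c["tvec"],float).ravel()
    f=210/np.tan(np.radians(c["vertical_fov"])/2); return c,R,t,f
def ray(n,px,C=None):
    c,R,t,f=C or cal(n); d=np.array([(px[0]-c["cx"])/f,(px[1]-c["cy"])/f]); u=d.copy()
    for _ in range(20): u=d/(1+c["k1"]*(u@u))
    return -R.T@t, R.T@np.array([u[0],u[1],1.])
def atz(n,px,z,C=None):
    o,d=ray(n,px,C); return o+d*(z-o[2])/d[2]
def atdepth(n,px,dep,C=None):
    o,d=ray(n,px,C); return o+d*dep
def proj(n,P,C=None):
    c,R,t,f=C or cal(n); p=R@np.asarray(P,float)+t; u=p[:2]/p[2]; u=u*(1+c["k1"]*(u@u)); return u*f+[c["cx"],c["cy"]]
def tri(rs):
    A=0;b=0
    for o,d in rs:
        d=d/np.linalg.norm(d);M=np.eye(3)-np.outer(d,d);A=A+M;b=b+M@o
    return np.linalg.solve(A,b)
E
python3 - <<'E'
from h import *
np.set_printoptions(precision=1,suppress=True)
ims=[]
print(grasp_offset() if callable(grasp_offset) else grasp_offset, sense()["ee_rot"])
for n in("side","top","wrist"):
    p,d=snapshot(n); ims.append(p); C=cal(n); np.savez(f"{n}.npz",p=p,d=d)
    if n!="wrist": cv2.imwrite(f"pics/{n}0.png",cv2.resize(p[:,:,::-1],(784,588)))
R={}
for q in("jar","seat","jaw_face","knob_grip","pointer_tip","set_line","holder","dropper","glass","pitcher"):
    for n in("side","top"):
        r=pinpoint(q,n)
        for x in r[:3]: print(q,n,np.round(x["position"],1),round(x["confidence"],2))
        if r:R[q,n]=r[0]["position"]
    if (q,"side") in R and (q,"top") in R: print("  ->",tri([ray(n,R[q,n]) for n in("side","top")]))
print(sense()["time"])
E
```

```text
18.700000000000003 [-0.6 -3.1  0. ]
jar side [255.4 167.6] 0.86
jar side [286.4 194.1] 0.71
jar side [182.1 350. ] 0.66
jar top [205.9 180.6] 0.76
jar top [199.2 257.1] 0.73
jar top [229.9 212.8] 0.7
  -> [543.6 167.6 169.6]
seat side [264.8 224.1] 0.63
seat top [273.3 227.9] 0.77
  -> [510.   32.7  19.5]
jaw_face side [263.  225.7] 0.82
jaw_face top [294.6 225.4] 0.47
  -> [517.2 -28.6  91.4]
knob_grip side [252.1 258.4] 0.8
knob_grip top [325.3 217.8] 0.65
  -> [ 529.5 -124.3   89.2]
pointer_tip side [260.8 242.6] 0.75
pointer_tip side [257.7 237.2] 0.53
pointer_tip top [297.9 223.2] 0.42
  -> [522.  -42.9  39. ]
set_line side [256.8 243.2] 0.88
set_line side [254.3 165.1] 0.66
set_line top [302.1 223.4] 0.6
  -> [517.8 -56.1  53.8]
holder side [259.9 246.1] 0.63
holder top [291.7 224.8] 0.96
  -> [517.5 -26.4  -1.4]
dropper side [302.  175.3] 0.47
dropper top [206.1 209.6] 0.63
  -> [567.1 240.9  22.2]
glass side [286.9 149.8] 0.91
glass top [165.  232.3] 0.66
  -> [493.2 369.5  -4.4]
pitcher side [182.4 353. ] 0.57
pitcher top [400.5 251.4] 0.77
  -> [ 434.6 -363.4   13.6]
1.15
```

View pics/top0.png

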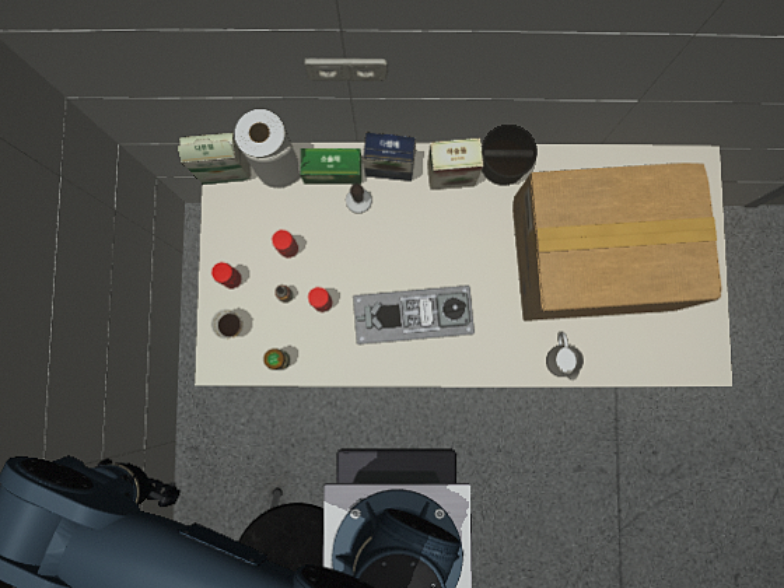

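View pics/side0.png

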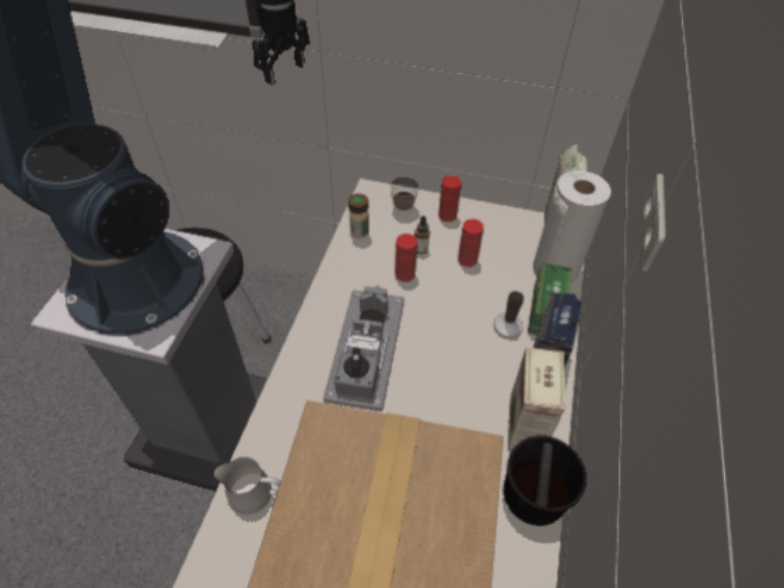

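The top view shows a jar-shaped thing with a green and brown cap at (197,256) in native pixels; in the side view it is at about (257,155). The other three are red look-alikes. The holder runs along world +y, with the knob at the −y end (325,218).

```bash
python3 - <<'E'
from h import *
np.set_printoptions(precision=1,suppress=True)
print("jar",tri([ray("top",[199.2,257.1]),ray("side",[255.4,167.6])]), atz("top",[199.2,257.1],0),atz("side",[255.4,167.6],0))
# cap top centre pixel
print("cap top z105:",atz("top",[275/1.4,358/1.4],105),atz("side",[359/1.4,200/1.4],105))
for q,z,a,b in(("seat",20,[273.3,227.9],[264.8,224.1]),("knob",82.5,[325.3,217.8],[252.1,258.4]),("holder",0,[291.7,224.8],[259.9,246.1])):
    print(q,atz("top",a,z),atz("side",b,z))
for n in("top","side"):
  for m in masks_of("jar",n):
    p=m["position"]; d=np.load(n+".npz")["d"]; ys,xs=np.nonzero(m["mask"]); print(n,np.round(p),round(m["confidence"],2),xs.min(),xs.max(),ys.min(),ys.max(),atdepth(n,p,d[int(p[1]),int(p[0])]))
C=cal("wrist");print("cam",-C[1].T@C[2],C[1]); s=sense();print(s["ee_pos"],cv2.Rodrigues(s["ee_rot"])[0],s["time"])
E
```

```text
jar [416.7 260.7  -3.3] [419.7 261.6   0. ] [414.8 255.9   0. ]
cap top z105: [420.2 253.7 105. ] [420.8 257.1 105. ]
seat [509.5  32.4  20. ] [510.6  32.5  20. ]
knob [ 534.6 -122.8   82.5] [ 523.7 -122.6   82.5]
holder [521.2 -24.6   0. ] [514.2 -29.2   0. ]
top [204. 176.] 0.82 194 212 165 183 [655.4 238.  102.9]
top [161. 196.] 0.77 151 172 187 206 [594.4 364.9  97.5]
top [230. 213.] 0.66 221 236 205 222 [545.2 158.5 108.5]
top [196. 258.] 0.62 189 206 250 264 [414.7 253.1 106.6]
side [290. 182.] 0.86 281 298 167 201 [552.4 146.3  86.4]
side [318. 145.] 0.76 313 329 126 158 [593.9 348.   60.4]
side [337. 174.] 0.59 328 345 157 190 [675.  224.9  75.3]
side [253. 153.] 0.57 249 263 139 172 [417.  233.5  85.7]
cam [125.9 488.1 373.5] [[ 0.4  0.9 -0. ]
 [ 0.9 -0.4  0.3]
 [ 0.3 -0.1 -1. ]]
[191.9 461.7 231.3] [[-0.9  0.4  0. ]
 [ 0.4  0.9  0. ]
 [-0.   0.  -1. ]] 1.25
```

Call:
arm_command:
  increments:
    - [25,-22.5,0,0,0,0,1]
    - [25,-22.5,0,0,0,0,1]
    - [25,-22.5,0,0,0,0,1]
    - [25,-22.5,0,0,0,0,1]
    - [25,-22.5,0,0,0,0,1]
    - [25,-22.5,0,0,0,0,1]
    - [25,-22.5,0,0,0,0,1]
    - [25,-22.5,0,0,0,0,1]
    - [25,-22.5,0,0,0,0,1]
    - [0,0,0,0,0,0,1]

```text
time: 2.08
ee_pos: [420.1, 255.9, 231.2]
ee_rot: [0.62, 3.079, -0.001]
ft_force: [-0.3, 0.9, -0.2]
finger_gap: 85.4
gripper_force: 0.0
```

```bash
cat > look.py <<'E'
from h import *
import sys,json
np.set_printoptions(precision=2,suppress=True)
def look(qs,save=None):
    s=sense(); C=cal("wrist"); p,d=snapshot("wrist"); print(s["time"],s["ee_pos"],"gap",s["finger_gap"],"yawY",np.degrees(np.arctan2(*cv2.Rodrigues(s["ee_rot"])[0][[1,0],1])))
    if save: cv2.imwrite(f"pics/{save}.png",cv2.resize(p[:,:,::-1],(784,588)))
    out={}
    for q,z in qs:
        for x in pinpoint(q,"wrist")[:2]:
            px=np.array(x["position"]); print(q,px,round(x["confidence"],2),"atz",atz("wrist",px,z,C)); out.setdefault(q,ray("wrist",px,C))
    return p,d,C,out
E
python3 - <<'E'
from look import *
p,d,C,o=look([("jar",0)],"w1")
for m in masks_of("jar","wrist")[:2]:
    ys,xs=np.nonzero(m["mask"]); P=np.array([atdepth("wrist",(x,y),d[y,x],C) for x,y in zip(xs,ys) if d[y,x]>0])
    t=P[P[:,2]>np.percentile(P[:,2],95)-4]; print(m["confidence"],"top",np.median(P[:,2]),t.min(0),t.max(0),(t.min(0)+t.max(0))/2)
E
```

```text
2.0833 [420.06 255.89 231.16] gap 85.40873054745573 yawY 67.21518470968878
jar [436.1 278.7] 0.95 atz [599.72 370.57   0.  ]
jar [255.1 301.8] 0.7 atz [545.09 166.04   0.  ]
0.95 top 75.67847326491582 [429.15 304.12 101.49] [615.31 391.67 290.42] [522.23 347.89 195.96]
0.64 top 104.58279907871963 [396.49 236.12 102.09] [439.58 278.36 107.66] [418.04 257.24 104.87]
```

View pics/w1.png

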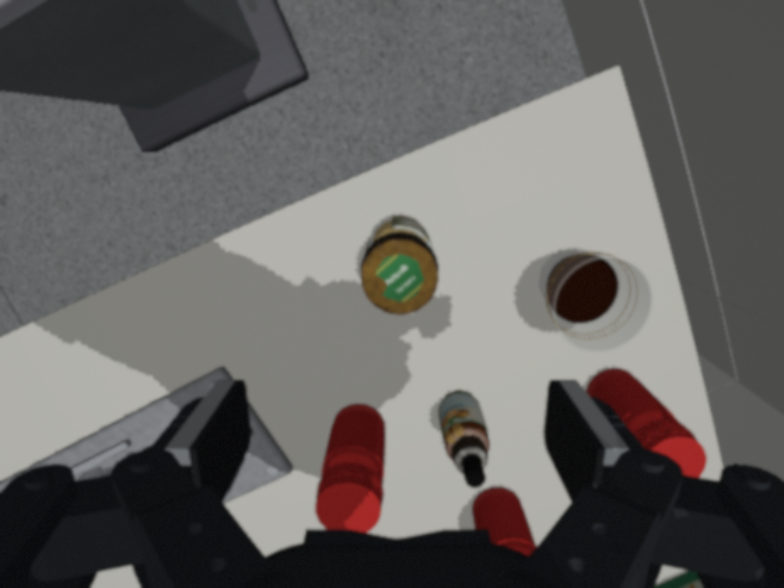

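The picture shows the wanted jar (green label on a brown cap) at about (400,275) in the enlarged picture. The shot glass, dropper and red look-alikes are clear of the finger paths. The cap centre measures (418, 257), with its top at z 105.

Call:
arm_command:
  increments:
    - [-2,1.3,-23,0,0,0,1]
    - [0,0,-30,0,0,0,1]
    - [0,0,-30,0,0,0,1]
    - [0,0,-30,0,0,0,1]
    - [0,0,-30,0,0,0,1]
    - [0,0,-20,0,0,0,1]
    - [0,0,0,0,0,0,1]
    - [0,0,0,0,0,0,-1]
    - [0,0,0,0,0,0,-1]
    - [0,0,0,0,0,0,-1]
  force: 30

```text
time: 3.07
ee_pos: [415.6, 261.5, 70.0]
ee_rot: [0.613, 3.079, 0.003]
ft_force: [-0.2, -0.3, 0.2]
finger_gap: 51.6
gripper_force: 0.0
```

Call:
arm_command:
  increments:
    - [0,0,0,0,0,0,-1]
    - [0,0,0,0,0,0,-1]
    - [0,0,0,0,0,0,-1]
    - [0,0,0,0,0,0,-1]

```text
time: 3.4
ee_pos: [415.7, 261.1, 69.9]
ee_rot: [0.614, 3.079, 0.003]
ft_force: [-1.0, -1.1, 9.1]
finger_gap: 43.3
gripper_force: 29.1
```

Call:
arm_command:
  increments:
    - [0,0,20,0,0,0,-1]
    - [0,0,35,0,0,0,-1]
    - [0,0,35,0,0,0,-1]
    - [0,0,35,0,0,0,-1]
    - [27,-24,25,0,0,0,-1]
    - [27,-24,0,0,0,0,-1]
    - [27,-24,0,0,0,0,-1]
    - [27,-24,0,0,0,0,-1]
    - [26,-24,0,0,0,0,-1]
    - [0,0,0,0,0,0,-1]

```text
time: 4.23
ee_pos: [551.0, 137.9, 217.3]
ee_rot: [0.62, 3.078, -0.001]
ft_force: [1.1, 0.8, -2.2]
finger_gap: 43.6
gripper_force: 31.4
```

Call:
arm_command:
  increments:
    - [0,0,0,0,0,0,-1]
    - [0,0,0,0,0,0,-1]

```text
time: 4.4
ee_pos: [547.3, 141.9, 217.5]
ee_rot: [0.615, 3.081, 0.001]
ft_force: [-1.2, 0.4, -1.8]
finger_gap: 43.4
gripper_force: 31.4
```

```bash
python3 - <<'E'
from look import *
p,d,C,o=look([("seat",20),("jaw_face",57),("knob_grip",82.5),("holder",0),("pointer_tip",61),("set_line",61),("jar",140)],"w2")
np.savez("w2.npz",p=p,d=d,R=C[1],t=C[2])
for q in("jar","holder_bed"):
  for m in masks_of(q,"wrist")[:3]:
    ys,xs=np.nonzero(m["mask"]); P=np.array([atdepth("wrist",(x,y),d[y,x],C) for x,y in zip(xs,ys) if d[y,x]>0])
    print(q,m["confidence"],m["position"]);
    if len(P)<20: continue
    z=np.percentile(P[:,2],95); t=P[abs(P[:,2]-z)<5]; print(z,t.min(0),t.max(0),(t.min(0)+t.max(0))/2)
E
```

```text
4.4 [547.33 141.85 217.46] gap 43.36316566644971 yawY 67.40726828888066
seat [161.3 199.4] 0.72 atz [517.09  24.    20.  ]
seat [283.1 230.4] 0.17 atz [592.35 121.58  20.  ]
jaw_face [110.9 225.2] 0.69 atz [516.53 -14.21  57.  ]
jaw_face [114.6 219.7] 0.2 atz [513.33  -8.39  57.  ]
knob_grip [  4.3 288. ] 0.6 atz [ 526.9  -123.26   82.5 ]
holder [119.5 219.5] 0.76 atz [521.22 -36.57   0.  ]
pointer_tip [ 82.4 241.1] 0.6 atz [519.02 -44.38  61.  ]
set_line [ 71.5 249.3] 0.83 atz [521.94 -58.43  61.  ]
jar [513.9 137.3] 0.97 atz [552.15 292.63 140.  ]
jar [413.2 240.1] 0.95 atz [592.21 213.99 140.  ]
jar 0.9 [311.3, 184.6]
106.01572714452074 [526.56 146.2  101.05] [568.48 187.66 107.2 ] [547.52 166.93 104.12]
jar 0.77 [284.0, 296.8]
253.58845784887814 [529.12 117.73 248.59] [572.78 160.41 255.24] [550.95 139.07 251.92]
jar 0.73 [440.0, 269.2]
105.651549470795 [647.23 223.3  100.68] [691.41 266.36 106.99] [669.32 244.83 103.83]
holder_bed 0.73 [147.0, 203.6]
20.930654196893578 [491.03  -7.49  16.53] [541.96  40.38  22.47] [516.5   16.45  19.5 ]
```

View pics/w2.png

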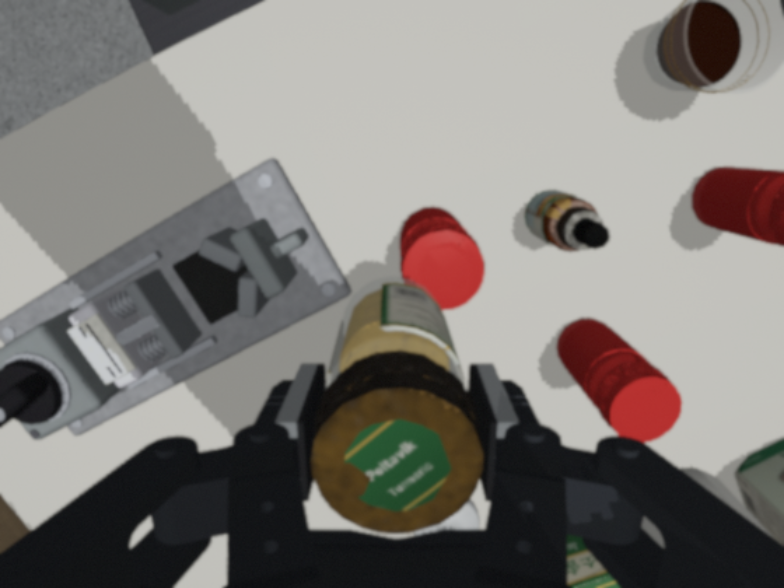

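The picture shows the jar held upright, with its cap at (400,440). The holder is at the left: the pad is the dark patch near (205,285), the V to its right, the scale plate at (100,345) and the knob at (20,385). I'll move closer for a second view.

Call:
arm_command:
  increments:
    - [-2,-17,0,0,0,0,-1]
    - [-2,-18,0,0,0,0,-1]
    - [-2,-18,0,0,0,0,-1]
    - [0,0,0,0,0,0,-1]
    - [0,0,0,0,0,0,-1]
    - [0,0,0,0,0,0,-1]

```text
time: 5.4
ee_pos: [541.5, 89.1, 217.0]
ee_rot: [0.615, 3.081, 0.0]
ft_force: [0.7, 1.5, -0.2]
finger_gap: 43.4
gripper_force: 31.4
```

```bash
python3 - <<'E'
from look import *
p,d,C,o=look([("seat",20),("jaw_face",57),("knob_grip",82.5),("holder",0),("pointer_tip",61),("set_line",61)],"w3")
np.savez("w3.npz",p=p,d=d,R=C[1],t=C[2])
# height map of holder region at 1mm
ys,xs=np.nonzero(d>0); c,R,t,f=C
pts=np.array([atdepth("wrist",(x,y),d[y,x],C) for y,x in zip(ys,xs)])
H=np.full((160,300),-1.); 
for P in pts:
    i,j=int(P[0]-440),int(P[1]+200)
    if 0<=i<160 and 0<=j<300 and P[2]<110: H[i,j]=max(H[i,j],P[2])
np.save("H.npy",H)
# plate edge: rectangle fit of points 8..16
for lo,hi in((8,15),(17,23),(52,64),(66,74),(90,99)):
    Q=pts[(pts[:,2]>lo)&(pts[:,2]<hi)&(pts[:,0]>440)&(pts[:,0]<595)&(pts[:,1]>-200)&(pts[:,1]<100)]
    if len(Q)>20: print(lo,hi,len(Q),cv2.minAreaRect(Q[:,:2].astype(np.float32)),np.median(Q[:,2]),Q.min(0),Q.max(0))
cv2.imwrite("pics/H.png",cv2.resize(cv2.applyColorMap(np.clip(H*2.4,0,255).astype(np.uint8),cv2.COLORMAP_JET),None,fx=2.6,fy=2.6,interpolation=0))
E
```

```text
5.4 [541.51  89.06 217.04] gap 43.36930300741313 yawY 67.42637532485095
seat [210.9 184.8] 0.77 atz [517.01  22.71  20.  ]
knob_grip [ 54.8 275.1] 0.59 atz [ 528.13 -122.38   82.5 ]
holder [165.6 206.4] 0.59 atz [521.77 -36.47   0.  ]
pointer_tip [135.1 224.6] 0.6 atz [518.16 -43.73  61.  ]
pointer_tip [210.7 185.8] 0.41 atz [512.72  33.38  61.  ]
set_line [123.5 233.9] 0.94 atz [521.76 -57.84  61.  ]
8 15 11745 ((520.6878662109375, -35.84124755859375), (110.84144592285156, 262.45880126953125), 5.171983242034912) 11.618334313362311 [ 454.37 -170.18    8.01] [584.99  98.93  14.91]
17 23 2915 ((517.0997314453125, -1.0588302612304688), (78.10575103759766, 181.80816650390625), 5.621496200561523) 19.647994378035264 [479.95 -94.9   17.02] [564.53  89.54  23.  ]
52 64 7231 ((520.9961547851562, -41.457122802734375), (70.49137878417969, 223.92666625976562), 5.253927707672119) 57.77384393079461 [ 485.03 -155.79   52.  ] [565.82  71.79  63.85]
66 74 1176 ((528.1350708007812, -119.25775909423828), (44.3365592956543, 45.39985656738281), 63.05400466918945) 70.13486238035455 [ 504.46 -141.39   66.  ] [551.01 -96.55  73.94]
90 99 732 ((528.3199462890625, -120.08428955078125), (14.260849952697754, 46.54264450073242), 14.056766510009766) 93.8250626882313 [ 517.13 -142.33   90.11] [539.45 -96.87  96.64]
```

View pics/w3.png

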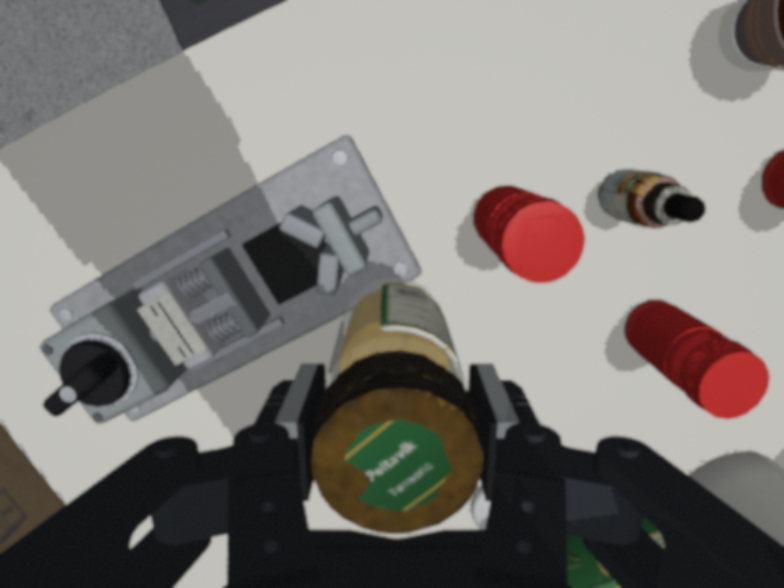

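View pics/H.png

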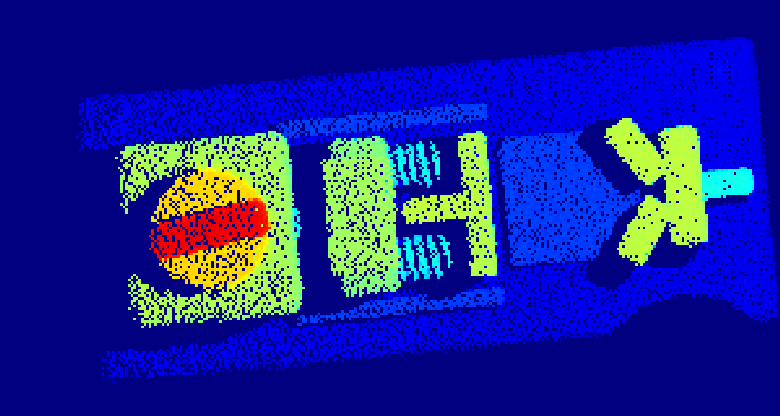

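The close picture and the height map show the holder axis tilted 5.2°. The plate centre is (520.7, −35.8), the jaw face is at y≈−9.6 and the seat at about (515.5, 22.7). The knob bar lies along about 104°. The jar should go to about (515.8, 18).

Call:
arm_command:
  increments:
    - [-9.5,-22,0,0,0,0,-1]
    - [-10,-23,0,0,0,0,-1]
    - [-10,-23,0,0,0,0,-1]
    - [0,0,0,0,0,0,-1]
    - [0,0,-30,0,0,0,-1]
    - [0,0,-30,0,0,0,-1]
    - [0,0,-30,0,0,0,-1]
    - [0,0,-20,0,0,0,-1]
    - [0,0,-7,0,0,0,-1]
    - [0,0,0,0,0,0,-1]

```text
time: 6.58
ee_pos: [511.0, 20.9, 98.8]
ee_rot: [-0.614, -3.078, 0.001]
ft_force: [0.5, -0.5, -0.5]
finger_gap: 43.2
gripper_force: 31.5
```

Call:
arm_command:
  increments:
    - [0,0,-2,0,0,0,-1]
    - [0,0,0,0,0,0,-1]
    - [0,0,0,0,0,0,-1]

```text
time: 6.83
ee_pos: [512.8, 20.9, 99.3]
ee_rot: [0.614, 3.079, 0.001]
ft_force: [0.2, 0.8, -1.6]
finger_gap: 43.2
gripper_force: 31.5
```

```bash
python3 - <<'E'
from look import *
p,d,C,o=look([])
ys,xs=np.nonzero((d>0)); pts=np.array([atdepth("wrist",(x,y),d[y,x],C) for y,x in zip(ys,xs)])
s=sense();e=s["ee_pos"];print(s["ft_force"])
Q=pts[(pts[:,2]>e[2]+29)&(pts[:,2]<e[2]+40)&(np.hypot(pts[:,0]-e[0]-3,pts[:,1]-e[1]+3)<24)]
print(len(Q),np.median(Q[:,2]),Q.min(0),Q.max(0),(Q.min(0)+Q.max(0))/2)
E
```

```text
6.8333 [512.81  20.86  99.25] gap 43.17452808214709 yawY 67.4411534468199
[-0.26  0.16 -1.26]
11772 134.45577922531467 [493.87  -5.28 128.14] [538.35  41.79 139.12] [516.11  18.26 133.63]
```

Call:
arm_command:
  increments:
    - [0,0,-4,0,0,0,-1]
    - [0,0,-3,0,0,0,-1]
    - [0,0,-1.5,0,0,0,-1]
    - [0,0,-0.5,0,0,0,-1]
    - [0,0,0,0,0,0,-1]
    - [0,0,0,0,0,0,-1]

```text
time: 7.38
ee_pos: [512.1, 20.7, 89.2]
ee_rot: [0.615, 3.081, 0.0]
ft_force: [-0.1, 0.3, 2.1]
finger_gap: 43.2
gripper_force: 31.8
```

Call:
arm_command:
  increments:
    - [0,0,0,0,0,0,0.3]
    - [0,0,0,0,0,0,1]
    - [0,0,0,0,0,0,1]
    - [0,0,0,0,0,0,1]
    - [0,0,0,0,0,0,1]
    - [0,0,0,0,0,0,1]
    - [0,0,0,0,0,0,1]
    - [0,0,0,0,0,0,1]

```text
time: 8.05
ee_pos: [511.9, 20.8, 89.0]
ee_rot: [-0.615, -3.081, -0.0]
ft_force: [0.1, -0.2, -0.7]
finger_gap: 85.4
gripper_force: 0.0
```

Call:
arm_command:
  increments:
    - [0,0,20,0,0,0,1]
    - [0,0,35,0,0,0,1]
    - [0,0,35,0,0,0,1]
    - [0,0,35,0,0,0,1]
    - [0,0,15,0,0,0,1]
    - [0,0,0,0,0,0,1]
    - [0,0,0,0,0,0,1]

```text
time: 8.63
ee_pos: [512.4, 20.8, 229.5]
ee_rot: [0.614, 3.079, 0.001]
ft_force: [1.0, -0.7, -0.9]
finger_gap: 85.6
gripper_force: 0.0
```

```bash
python3 - <<'E'
from look import *
s=sense();print(s["joints"],s["ft_force"],s["ft_torque"])
p,d,C,o=look([],"w4")
ys,xs=np.nonzero((d>0)); pts=np.array([atdepth("wrist",(x,y),d[y,x],C) for y,x in zip(ys,xs)])
Q=pts[(pts[:,2]>118)&(pts[:,2]<135)&(np.hypot(pts[:,0]-516,pts[:,1]-18)<40)]
print(len(Q),np.median(Q[:,2]),Q.min(0),Q.max(0),(Q.min(0)+Q.max(0))/2, np.linalg.lstsq(np.c_[Q[:,:2],np.ones(len(Q))],Q[:,2],rcond=None)[0])
Q=pts[(pts[:,2]>90)&(pts[:,2]<99)&(np.hypot(pts[:,0]-528,pts[:,1]+120)<40)]
if len(Q)>50: print(cv2.minAreaRect(Q[:,:2].astype(np.float32)),np.median(Q[:,2]))
E
```

```text
[ 0.04  0.24 -0.01  1.32  0.    0.43] [ 0.96 -0.75 -0.94] [ 0.03 -0.03 -0.01]
8.6333 [512.39  20.79 229.52] gap 85.5716277754194 yawY 67.43917380696115
2798 124.55581035233688 [492.24  -4.65 118.01] [536.33  38.18 126.76] [514.29  16.77 122.39] [  0.02  -0.01 114.63]
((528.2976684570312, -119.77667999267578), (14.947340965270996, 45.30752944946289), 13.675008773803711) 93.74705409872371
```

View pics/w4.png

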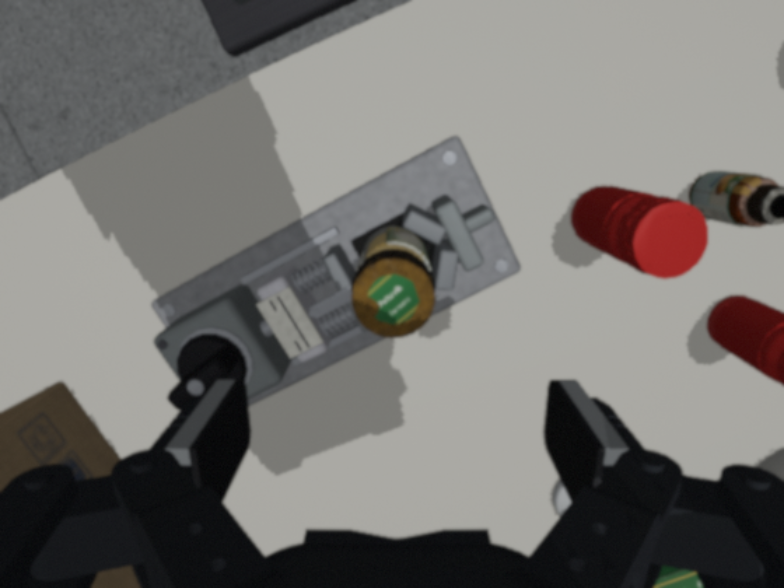

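The picture shows the jar standing upright on the pad, with its cap at (392,290) and its top at z 124.5, clear of the jaw and the V. A cardboard box stands lower left, near the knob, so I'll check its clearance before turning the hand.

```bash
python3 - <<'E'
from h import *
np.set_printoptions(precision=0,suppress=True)
d=np.load("top.npz")["d"]; C=cal("top")
for y0 in range(120,225,15):
    L=[]
    for x in range(360,400):
        if d[y0,x]>0:
            P=atdepth("top",(x,y0),d[y0,x],C)
            if P[2]>40: L.append(P)
    if L: L=np.array(L); print(y0,L[np.argmax(L[:,1])],L[:,2].max())
E
```

```text
120 [ 832. -281.   95.] 97.7733863174667
135 [ 783. -260.  103.] 224.68173193198618
150 [ 751. -261.   41.] 226.42551805378935
165 [ 692. -265.   99.] 231.32162616209234
180 [ 656. -268.   45.] 227.73325333430216
195 [ 595. -271.  139.] 222.80014937346664
210 [ 556. -274.  100.] 222.93780219660835
```

Call:
arm_command:
  increments:
    - [1.6,-14,0,0,0,0.11,1]
    - [1.6,-14,0,0,0,0.11,1]
    - [1.6,-14,0,0,0,0.11,1]
    - [1.6,-14,0,0,0,0.11,1]
    - [1.6,-14,0,0,0,0.11,1]
    - [1.6,-14,0,0,0,0.11,1]
    - [1.6,-14,0,0,0,0.11,1]
    - [1.6,-14,0,0,0,0.11,1]
    - [1.6,-14,0,0,0,0.11,1]
    - [1.6,-14,0,0,0,0.11,1]

```text
time: 9.52
ee_pos: [527.3, -119.8, 227.5]
ee_rot: [1.094, -2.943, -0.002]
ft_force: [0.3, 0.3, 0.3]
finger_gap: 85.6
gripper_force: 0.0
```

Call:
arm_command:
  increments:
    - [0,0,0,0,0,0.11,1]
    - [0,0,0,0,0,0.11,1]
    - [0,0,0,0,0,0.11,1]
    - [0,0,0,0,0,0.11,1]
    - [0,0,0,0,0,0.11,1]
    - [0,0,0,0,0,0.11,1]
    - [0,0,0,0,0,0.11,1]
    - [0,0,0,0,0,0.11,1]
    - [0,0,0,0,0,0.11,1]
    - [0,0,0,0,0,0.11,1]

```text
time: 10.35
ee_pos: [527.3, -119.1, 227.4]
ee_rot: [2.471, -1.938, -0.003]
ft_force: [-0.5, -0.9, -0.2]
finger_gap: 85.1
gripper_force: 0.0
```

Call:
arm_command:
  increments:
    - [0,0,0,0,0,0,1]
    - [0,0,0,0,0,0,1]
    - [0,0,0,0,0,0,1]

```text
time: 10.6
ee_pos: [527.6, -119.2, 228.3]
ee_rot: [2.463, -1.95, -0.002]
ft_force: [1.0, -1.0, -1.1]
finger_gap: 85.5
gripper_force: 0.0
```

```bash
python3 - <<'E'
from look import *
s=sense();print(s["joints"],s["ft_force"],s["ft_torque"])
p,d,C,o=look([])
ys,xs=np.nonzero((d>0)); pts=np.array([atdepth("wrist",(x,y),d[y,x],C) for y,x in zip(ys,xs)])
Q=pts[(pts[:,2]>90)&(pts[:,2]<99)&(np.hypot(pts[:,0]-528,pts[:,1]+120)<40)]
if len(Q)>50: print(cv2.minAreaRect(Q[:,:2].astype(np.float32)),np.median(Q[:,2]))
E
```

```text
[-0.22  0.3   0.07  1.34 -0.   -2.02] [ 0.98 -0.95 -1.1 ] [-0.    0.02 -0.01]
10.6 [ 527.63 -119.2   228.32] gap 85.49622048492763 yawY -166.73216375860844
((528.7169189453125, -121.66365051269531), (13.60732364654541, 44.985321044921875), 13.532441139221191) 93.45097511516855
```

Call:
arm_command:
  increments:
    - [0.8,-1,-20,0,0,0,1]
    - [0,0,-35,0,0,0,1]
    - [0,0,-35,0,0,0,1]
    - [0,0,-30,0,0,0,1]
    - [0,0,-20,0,0,0,1]
    - [0,0,-11,0,0,0,1]
    - [0,0,0,0,0,0,1]
    - [0,0,0,0,0,0,1]

```text
time: 11.32
ee_pos: [528.5, -120.2, 77.9]
ee_rot: [2.465, -1.947, -0.001]
ft_force: [-0.4, -0.3, 0.7]
finger_gap: 85.8
gripper_force: 0.0
```

Call:
arm_command:
  increments:
    - [0,0,0,0,0,0,-1]
    - [0,0,0,0,0,0,-1]
    - [0,0,0,0,0,0,-1]
    - [0,0,0,0,0,0,-1]
    - [0,0,0,0,0,0,-1]
    - [0,0,0,0,0,0,-1]
    - [0,0,0,0,0,0,-1]
    - [0,0,0,0,0,0,-1]
    - [0,0,0,0,0,0,-1]
  force: 90

```text
time: 12.07
ee_pos: [528.7, -120.3, 78.5]
ee_rot: [2.467, -1.945, 0.0]
ft_force: [-4.3, -0.8, 9.0]
finger_gap: 11.7
gripper_force: 88.0
```

Call:
arm_command:
  increments:
    - [0,0,0,0,0,-0.1,-1]
    - [0,0,0,0,0,-0.1,-1]
    - [0,0,0,0,0,-0.1,-1]
    - [0,0,0,0,0,-0.1,-1]
    - [0,0,0,0,0,-0.1,-1]
    - [0,0,0,0,0,-0.1,-1]
    - [0,0,0,0,0,-0.1,-1]
    - [0,0,0,0,0,-0.1,-1]
    - [0,0,0,0,0,-0.1,-1]
    - [0,0,0,0,0,-0.1,-1]

```text
time: 12.9
ee_pos: [527.7, -120.1, 78.5]
ee_rot: [1.225, -2.892, -0.001]
ft_force: [-11.0, 2.7, 15.8]
finger_gap: 11.6
gripper_force: 89.0
```

Call:
arm_command:
  increments:
    - [0,0,0,0,0,-0.1,-1]
    - [0,0,0,0,0,-0.1,-1]
    - [0,0,0,0,0,-0.1,-1]
    - [0,0,0,0,0,-0.1,-1]
    - [0,0,0,0,0,0,-1]

```text
time: 13.32
ee_pos: [527.5, -119.8, 78.4]
ee_rot: [0.623, -3.077, -0.002]
ft_force: [-11.9, 4.4, 17.6]
finger_gap: 11.4
gripper_force: 89.2
```

```bash
cat >> look.py <<'E'
def jawscan(save=None):
    s=sense();print("joints",s["joints"],"F",s["ft_force"],"T",s["ft_torque"])
    p,d,C,o=look([("pointer_tip",61),("set_line",61),("jaw_face",57)],save)
    ys,xs=np.nonzero((d>0)); P=np.array([atdepth("wrist",(x,y),d[y,x],C) for y,x in zip(ys,xs)])
    a=np.radians(5.17); q=P[:,:2]-[520.7,-35.8]; hx=q@[-np.sin(a),np.cos(a)]; hy=q@[-np.cos(a),-np.sin(a)]
    if "set_line" in o and "pointer_tip" in o:
        f=lambda k:(lambda r:(r[0]+r[1]*(61-r[0][2])/r[1][2])[:2]-[520.7,-35.8])(o[k])@[-np.sin(a),np.cos(a)]
        print("pointer hx",f("pointer_tip"),"line hx",f("set_line"))
    # top strips at 52..64 mm: profile along hx within |hy|<27
    m=(P[:,2]>50)&(P[:,2]<65)&(abs(hy)<27)&(abs(hy)>8)&(hx>-60)&(hx<60); h,e=np.histogram(hx[m],np.arange(-60,61,1))
    print("profile",[(int(x),int(n)) for x,n in zip(e,h) if n>0])
    k=(P[:,2]>119)&(P[:,2]<130)&(hx>20)&(hx<110)&(abs(hy)<45)
    if k.sum()>50: print("jar hx",hx[k].min(),hx[k].max(),"mid",(hx[k].min()+hx[k].max())/2,"hy mid",(hy[k].min()+hy[k].max())/2,"z",np.median(P[k,2]))
E
python3 -c "
from look import *
jawscan('w5')"
```

```text
joints [-0.22  0.37 -0.21  0.99  0.   -0.62] F [-11.86   4.37  17.56] T [0.84 2.77 0.05]
13.3167 [ 527.48 -119.79   78.45] gap 11.398373217475983 yawY 112.89311107559293
pointer_tip [439.2 303. ] 0.89 atz [519.12 -39.08  61.  ]
set_line [419.5 301.4] 0.82 atz [522.13 -49.06  61.  ]
jaw_face [496.9 323.3] 0.85 atz [519.52   0.22  57.  ]
pointer hx -3.1236647968434497 line hx -13.330960195403057
profile [(-60, 80), (-59, 74), (-58, 67), (-57, 70), (-56, 60), (-55, 69), (-54, 24), (-53, 9), (-29, 3), (-28, 83), (-27, 60), (-26, 69), (-25, 89), (-24, 77), (-23, 81), (-22, 76), (-21, 76), (-20, 74), (-19, 91), (-18, 74), (-17, 64), (-16, 66), (-15, 84), (-14, 79), (-13, 89), (-12, 76), (-11, 65), (-10, 78), (-9, 86), (-8, 76), (-7, 86), (-6, 75), (-5, 81), (-4, 66), (-3, 51), (-2, 7), (22, 2), (23, 45), (24, 391), (25, 274), (26, 108), (27, 93), (28, 89), (29, 94), (30, 90), (31, 97), (32, 84), (33, 55), (34, 22), (35, 28), (36, 91), (37, 98), (38, 89), (39, 75), (40, 66), (41, 49), (42, 49), (43, 57), (44, 38), (45, 41), (46, 27), (47, 37), (48, 33), (49, 29), (50, 31), (51, 23), (52, 12), (53, 22), (54, 9), (55, 11), (56, 11), (57, 12), (58, 10), (59, 5)]
```

View pics/w5.png

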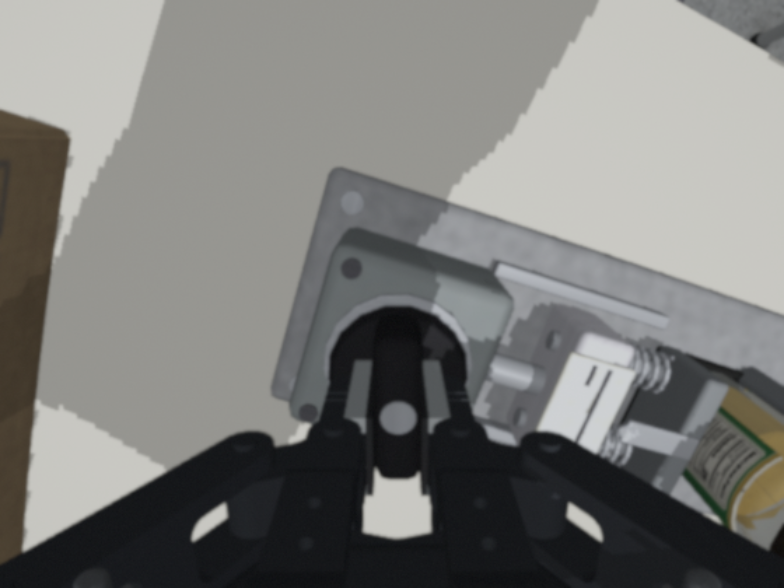

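The picture shows the knob gripped and turned, the carriage advanced about 10 mm, and the jaw reaching the jar. The set line (590,420) and the pointer are visible. I'll keep turning in smaller steps.

Call:
arm_command:
  increments:
    - [0,0,0,0,0,-0.1,-1]
    - [0,0,0,0,0,-0.1,-1]
    - [0,0,0,0,0,-0.1,-1]
    - [0,0,0,0,0,-0.1,-1]
    - [0,0,0,0,0,-0.1,-1]
    - [0,0,0,0,0,0,-1]

```text
time: 14.02
ee_pos: [527.4, -119.3, 78.5]
ee_rot: [-0.157, -3.136, -0.002]
ft_force: [-13.6, 7.2, 18.7]
finger_gap: 12.2
gripper_force: 89.4
```

```bash
python3 -c "
from look import *
jawscan('w6')"
```

```text
joints [-0.22  0.37 -0.21  0.99  0.   -0.12] F [-13.56   7.24  18.67] T [ 1.62  2.84 -0.  ]
14.0167 [ 527.43 -119.33   78.47] gap 12.155589614679569 yawY 84.26902611334552
pointer_tip [457.5 224.1] 0.61 atz [517.82 -36.85  61.  ]
pointer_tip [449.5 195.3] 0.51 atz [503.31 -41.15  61.  ]
set_line [442.8 229.3] 0.91 atz [519.69 -43.92  61.  ]
jaw_face [528.2 212.2] 0.72 atz [516.94   0.84  57.  ]
pointer hx -0.7837537533239263 line hx -7.994799220691319
profile [(-60, 153), (-59, 143), (-58, 150), (-57, 144), (-56, 138), (-55, 142), (-54, 122), (-53, 89), (-52, 1), (-23, 3), (-22, 123), (-21, 120), (-20, 106), (-19, 158), (-18, 151), (-17, 145), (-16, 150), (-15, 140), (-14, 143), (-13, 161), (-12, 134), (-11, 137), (-10, 138), (-9, 157), (-8, 133), (-7, 171), (-6, 133), (-5, 127), (-4, 151), (-3, 141), (-2, 145), (-1, 143), (0, 143), (1, 132), (2, 116), (3, 75), (4, 5), (24, 2), (25, 355), (26, 418), (27, 193), (28, 149), (29, 135), (30, 146), (31, 156), (32, 131), (33, 133), (34, 114), (35, 46), (36, 24), (37, 100), (38, 111), (39, 87), (40, 87), (41, 71), (42, 50), (43, 59), (44, 54), (45, 60), (46, 45), (47, 38), (48, 27), (49, 18), (50, 25), (51, 21), (52, 18), (53, 9), (54, 8), (55, 2), (56, 4)]
```

View pics/w6.png

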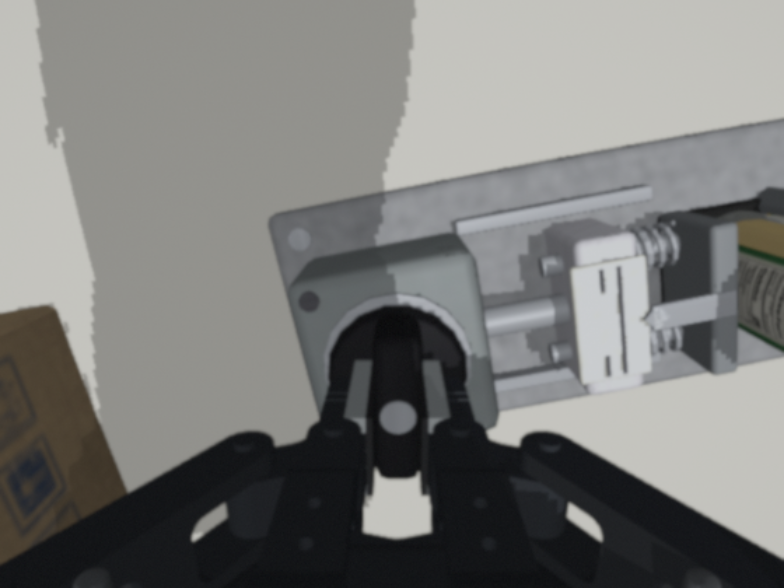

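The picture shows the dashes at column 602, the set line at 621 and the pointer tip at about 645 (row 318). At 3.2 px/mm the pointer has about 7.3 mm to go, which is about 0.6 rad. I'll do most of it, then measure again.

Call:
arm_command:
  increments:
    - [0,0,0,0,0,-0.1,-1]
    - [0,0,0,0,0,-0.1,-1]
    - [0,0,0,0,0,-0.1,-1]
    - [0,0,0,0,0,-0.1,-1]
    - [0,0,0,0,0,-0.05,-1]
    - [0,0,0,0,0,0,-1]
    - [0,0,0,0,0,0,-1]

```text
time: 14.8
ee_pos: [527.5, -118.9, 78.4]
ee_rot: [-0.843, -3.024, -0.003]
ft_force: [-12.6, 10.6, 18.0]
finger_gap: 11.7
gripper_force: 89.4
```

```bash
python3 -c "
from look import *
jawscan()
p=snapshot('wrist')[0]
cv2.imwrite('pics/w7.png',cv2.resize(p[60:260,320:560,::-1],None,fx=3,fy=3,interpolation=cv2.INTER_CUBIC))"
```

```text
joints [-0.22  0.37 -0.21  0.99  0.    0.32] F [-12.56  10.62  18.01] T [2.28 2.7  0.07]
14.8 [ 527.5  -118.9    78.42] gap 11.7484822041764 yawY 58.863635157932414
pointer_tip [434.3 151.3] 0.85 atz [517.79 -35.59  61.  ]
set_line [432.9 158.3] 0.79 atz [520.31 -37.47  61.  ]
jaw_face [500.7 107.6] 0.96 atz [516.84   0.59  57.  ]
pointer hx 0.46947973321466857 line hx -1.6291039165503816
profile [(-60, 157), (-59, 157), (-58, 157), (-57, 167), (-56, 155), (-55, 161), (-54, 174), (-53, 166), (-52, 19), (-17, 90), (-16, 128), (-15, 128), (-14, 143), (-13, 175), (-12, 175), (-11, 162), (-10, 182), (-9, 155), (-8, 184), (-7, 162), (-6, 163), (-5, 165), (-4, 177), (-3, 159), (-2, 190), (-1, 174), (0, 152), (1, 176), (2, 173), (3, 162), (4, 173), (5, 188), (6, 157), (7, 161), (8, 126), (9, 54), (25, 120), (26, 602), (27, 225), (28, 192), (29, 177), (30, 185), (31, 183), (32, 190), (33, 174), (34, 152), (35, 96), (36, 22), (37, 104), (38, 104), (39, 97), (40, 92), (41, 70), (42, 40), (43, 47), (44, 55), (45, 59), (46, 42), (47, 37), (48, 39), (49, 36), (50, 38), (51, 35), (52, 26), (53, 26), (54, 21), (55, 21), (56, 17), (57, 16), (58, 18), (59, 19)]
```

View pics/w7.png

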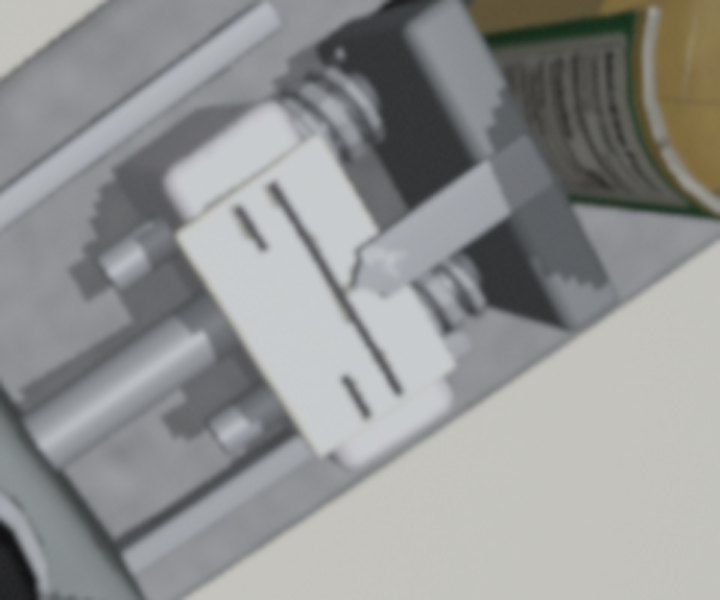

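The picture shows the pointer tip at (350,288), about 11 px (≈1.7 mm) short of the set line. The dash-to-line spacing of 39 px gives 6.6 px/mm. Allowing for parallax, about 1.5 mm is left, so I'll turn another 0.12 rad, let go and retreat upwards.

Call:
arm_command:
  increments:
    - [0,0,0,0,0,-0.06,-1]
    - [0,0,0,0,0,-0.06,-1]
    - [0,0,0,0,0,0,-1]
    - [0,0,0,0,0,0,-1]
    - [0,0,0,0,0,0,-1]

```text
time: 15.47
ee_pos: [527.5, -118.8, 78.4]
ee_rot: [-1.022, -2.968, -0.003]
ft_force: [-12.8, 11.4, 17.3]
finger_gap: 11.9
gripper_force: 89.3
```

Call:
arm_command:
  increments:
    - [0,0,0,0,0,0,1]
    - [0,0,0,0,0,0,1]
    - [0,0,0,0,0,0,1]
    - [0,0,0,0,0,0,1]
    - [0,0,0,0,0,0,1]
    - [0,0,20,0,0,0,1]
    - [0,0,30,0,0,0,1]
    - [0,0,30,0,0,0,1]
    - [0,0,20,0,0,0,1]
    - [0,0,0,0,0,0,1]

```text
time: 16.3
ee_pos: [530.7, -120.8, 182.2]
ee_rot: [1.022, 2.964, 0.001]
ft_force: [0.1, 0.5, -0.3]
finger_gap: 85.6
gripper_force: 0.0
```

Call:
arm_command:
  increments:
    - [3,20,0,0,0,0,1]
    - [3,20,0,0,0,0,1]
    - [3,20,0,0,0,0,1]
    - [3,20,0,0,0,0,1]
    - [0,0,0,0,0,0,1]
    - [0,0,0,0,0,0,1]
    - [0,0,0,0,0,0,1]

```text
time: 16.88
ee_pos: [540.6, -40.6, 177.7]
ee_rot: [-1.023, -2.97, 0.001]
ft_force: [-0.8, 0.5, 0.3]
finger_gap: 85.4
gripper_force: 0.0
```

```bash
python3 -c "
from look import *
jawscan()
p=snapshot('wrist')[0]; x,y=map(int,proj('wrist',[517,-20,61])); print(x,y)
x0=min(max(x-120,0),320);y0=min(max(y-100,0),220)
cv2.imwrite('pics/w8.png',cv2.resize(p[y0:y0+200,x0:x0+240,::-1],None,fx=3,fy=3,interpolation=cv2.INTER_CUBIC))"
```

```text
joints [-0.07  0.31 -0.04  1.22 -0.    0.59] F [-0.76  0.45  0.25] T [-0.02  0.02  0.01]
16.8833 [540.57 -40.59 177.67] gap 85.39310111158441 yawY 51.97644640066445
pointer_tip [272.3 175.8] 0.92 atz [518.58 -34.71  61.  ]
set_line [272.4 177.4] 0.71 atz [519.54 -35.39  61.  ]
jaw_face [308.1 141.2] 0.95 atz [515.2    0.68  57.  ]
pointer hx 1.273907252845915 line hx 0.5120880240894738
profile [(-60, 66), (-59, 54), (-58, 61), (-57, 66), (-56, 74), (-55, 66), (-54, 91), (-53, 124), (-52, 45), (-15, 26), (-14, 49), (-13, 45), (-12, 54), (-11, 66), (-10, 61), (-9, 67), (-8, 61), (-7, 71), (-6, 66), (-5, 65), (-4, 73), (-3, 62), (-2, 63), (-1, 69), (0, 63), (1, 70), (2, 69), (3, 71), (4, 64), (5, 67), (6, 74), (7, 66), (8, 69), (9, 69), (10, 62), (11, 12), (26, 54), (27, 70), (28, 74), (29, 75), (30, 70), (31, 74), (32, 76), (33, 72), (34, 68), (35, 58), (36, 17), (37, 1), (38, 3), (39, 1), (40, 2), (41, 2), (42, 2), (43, 2), (44, 2), (45, 2), (46, 2), (47, 2), (48, 2), (49, 1), (50, 1), (51, 2), (52, 1), (53, 1), (54, 1), (55, 1), (56, 1), (57, 1), (58, 1), (59, 1)]
jar hx 36.77414839331844 79.39286588996636 mid 58.0835071416424 hy mid 1.0555833994875297 z 124.62997885888814
287 161
```

View pics/w8.png

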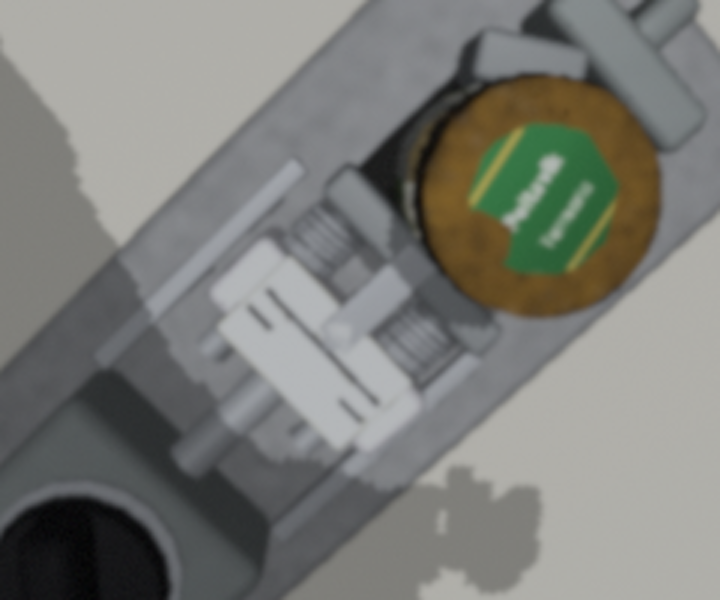

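The picture shows the pointer tip at (323,343), touching the set line (about 0.5 mm short, inside the tolerance). The jar stands upright and home in the V, and the hand is clear.

```bash
python3 -c "
from cell import *
print(sign_off())"
```

```text
the job is handed in; nothing more can be done
None
```

The jar stands upright on the pad, clamped home in the V with the pointer about 0.5 mm short of the set line; the hand is clear of everything and the job is handed in (the sign-off returned no verdict).

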